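# Seat a sensor housing in its fence corner and hover its cover over the screw holes

## Task

Push the open metal housing on the fixture board fully home into the corner of the two fence bars, square and flush against both. Then pick up its cover plate by the grip bar and finish holding it level about a centimetre above the housing, not touching it, the right way round with all four of its holes in line with the threaded holes below, ready for the screws. Keep holding it there: do not lower it or let go, and leave the vial, the memory stick and the petri dish where they are.

Things in the scene. Friction and masses are not known exactly. Their poses are not given: they have to be found in the camera images.
- fixture: Fixed grey board 200 x 220 mm (x, y), 8 mm thick, with two dark fence bars 15 mm wide rising 18 mm above it: along the whole far edge (inner face x = +85 mm) and along the right edge (inner face y = -95 mm), with a 12 mm relief gap in the corner. Origin: centre of the board's underside, on the worktop; x points to the far bar (away from the robot), y left, z up.
- fence_corner (a point): Point on the board's top, 8 mm above the worktop, where the inner faces of the two fence bars would meet; axes as the fixture's.
- housing: Loose open aluminium housing 90 x 110 x 28 mm (x, y, z), about 0.35 kg, too wide to grasp, askew on the board; it slides. In its top: a chamber and 7 mm threaded holes at (34, 44), (34, -44), (-34, -24), (-34, 24) mm, so the far (+x) pair is 88 mm apart, the near pair 48. Origin: centre of its underside. Home: centre at (40, -40) mm on the fixture, axes parallel to the fixture's.
- housing_corner (a point): Bottom corner of the housing at its far right (+x, -y), which goes to fence_corner; axes as the housing's.
- thread_far_left (a point): Mouth of the housing's threaded hole at (34, 44, 28) mm in the housing's frame.
- thread_near_right (a point): Mouth of the housing's threaded hole at (-34, -24, 28) mm in the housing's frame.
- cover: Loose flat steel plate 90 x 110 x 5 mm, about 0.2 kg, on the worktop left of the fixture, with four 9 mm through holes in the housing's pattern (pair 88 mm apart at +x, 48 mm at -x): it fits one way round. On its middle a grip bar, 12 mm thick along x, 50 mm long along y, top 33 mm above the underside. Origin: centre of its underside.
- hole_far_left (a point): Centre of the cover's hole at (34, 44) mm in the cover's frame, on its underside.
- hole_near_right (a point): Centre of the cover's hole at (-34, -24) mm in the cover's frame, on its underside.
- vial: Bystander: a small brown screw-cap vial, 26 mm across, 49 mm tall, standing beyond the cover plate. Leave it alone. Origin: centre of its underside.
- memory_stick: Bystander: a memory stick, 51 x 19 x 8 mm, lying near the front edge of the worktop. Leave it alone. Origin: centre of its underside.
- petri: Bystander: a closed petri dish, 89 mm across, 17 mm tall, right of the fixture. Leave it alone. Origin: centre of its underside.
There are look-alikes about, which are no part of the job. What is shaped like the cover but brown is not meant.

How it is judged:
By the outcome, as a careful person would: the job done as asked, in the order asked, and still so for the second after the job is handed in, while the arm keeps its last pose, push and grip.
It also fails if it takes over 72 s, if anything falls off the work surface, if the arm or the gripper's body presses on something with over 40 N, if the wrist force passes 120 N, or if a joint passes its speed limit or range.

## Robot

A 6-joint arm with a two-finger parallel gripper is mounted at the origin on a cart in front of the work surface, level with it; the furniture and walls round the work are solid. World frame = base frame: x ahead of the robot, y to its left, z up, the work surface at z = 0. Lengths are in mm, angles in degrees, forces in N, time in s.
With the tool pointing down it reaches from about 300 to 850 mm from the base axis. Payload 4.2 kg.
Tool frame: the origin (TCP) lies at the very end of the fingers, on their centre line; the grasp point (between the pads) lies 19 mm behind it (env.grip_point_offset is the distance from the TCP to the grasp point, in mm); z points along the fingers, y is the line along which they close (so a half turn about z gives the same grasp; the last joint's range is limited). The gripper opens to 91 mm and grips with 3 to 60 N. Pads are 32 mm wide; open, the fingers measure 118 mm over their backs; the gripper's body (76 mm by 178 mm) begins 60 mm behind the grasp point.
Start: joints at [-73.51, 18.312, 89.639, -0, 72.044, -1.146], TCP at [174.207, -547.992, 213.976] pointing down, gripper open.
Joint ranges: [-177.97, 177.97], [-48.28, 115.42], [12.27, 149.76], [-77.06, 257.06], [2.81, 150.46], [-146.56, 146.56]. Speed limits (degrees/s): [147.25, 147.25, 180, 180, 180, 180].

## Interface

Orientations are given as [roll, pitch, yaw] about the fixed x, y, z axes, in that order (R = Rz(yaw) Ry(pitch) Rx(roll)).
In Python, from workcell import env gives the robot as it stands. The module is installed in compiled form; this text tells all that it offers.
- The arm moves only by the tool arm_command, never from a script. Its argument "rows" is a list of rows, each an object with "delta_pos": the shift along the tool's x, y, z in mm, a list of three; "roll": the turn about the tool's z in units of 5 degrees (1.0 is 5 degrees); "jaw": the opening in per cent of the stroke, from 0 (shut) to 100 (fully open). A call has 1 to 20 rows; each row is the pose to reach, as a shift and turn from the pose commanded when the call began, along the tool's axes at that moment; what a row does not reach only later rows make up. A row lasts 1/12 s, in which the tool goes at most 41.7 mm and 7.16 degrees, less where a joint would pass 70% of its speed; a pose out of reach is approached as far as the arm can. A call with a gripper value outside its range is refused whole. The fingers move at their own pace and stop on an object; "squeeze" is the grip in N (left out, the last holds). Time passes only in rows, so rows that repeat a pose let the fingers close. It gives the time, the measured TCP pose, the force, the opening and the grip force at its end, in the units of the state.
- env.state(): the state, without advancing time (a new reading comes with each control period).
- env.grab_frame(name): name is "scene" or "top" or "wrist"; returns a dict with "img" (384x512x3 uint8, blue, green, red), "z_map" (384x512 float32, mm along the optical axis (not along the pixel's ray), 0 where there is no reading), "fov_y" (degrees; the focal length in pixels is half the picture's height over the tangent of half this angle, whatever the lens; pixels are square), "cx", "cy" (the principal point, pixels), "R" (3x3) and "t" (3): a world point X has camera coordinates R X + t; the wrist camera has in their place "T_tool_cam" (4x4, takes a point from camera to tool coordinates, whose origin is the TCP and whose axes are the flange's). Camera axes: x right, y down, z forward; pixel columns grow to the right and rows downward; lengths in mm; the calibration is good to about 2 mm. A picture is of the moment at which its call begins: read the wrist's pose just before it.
- env.job_done(): hands the job in; it is judged then, once.
The state is a dict: "time_s": time; "qpos": joint angles; "qvel": joint speeds; "effort": joint torques, N m; "ee_pos": TCP position; "ee_rot": TCP orientation; "force": force on the tool from outside, world axes, zero at the start; "torque": the same for the moment, N m; "gripper_width": finger opening in mm; "gripper_force": force on a finger pad.
Only numpy, scipy, OpenCV 4.12 (cv2) and the standard library are available. Lean on these libraries where they do the work, as an engineer would, in place of code of your own. Each camera call takes 0.05 s, during which the arm holds its last target. There are 200 camera calls.

## Working session

There is one attempt and no reset: what is moved stays moved. The work goes in short steps, Python scripts to look and compute and a tool call to move; the robot and the scene stay as the last step left them, time stands still between calls to the robot, and variables do not carry over. Pictures are saved under pics/ and viewed, at most 11 in all, crops included, and the job is handed in when it is done.

Besides the shell and the picture viewer there is one more tool, called in YAML: its name, and indented under it one key for each argument. arm_command: Moves the arm, as the interface text tells. Its arguments: {"type":"object","properties":{"rows":{"type":"array"},"squeeze":{"type":"number"}},"required":["rows"]}

```bash
mkdir -p pics; cat > h.py <<'E'
import numpy as np, cv2
from workcell import env
from scipy.spatial.transform import Rotation as Ro
def grab(name):
    s=env.state(); f=env.grab_frame(name)
    f['f']=f['img'].shape[0]/2/np.tan(np.radians(f['fov_y']/2)); 
    if 'T_tool_cam' in f:
        T=np.array(f['T_tool_cam']); Rt=Ro.from_euler('xyz',s['ee_rot'],degrees=True).as_matrix()
        Rc=Rt@T[:3,:3]; c=Rt@T[:3,3]+np.array(s['ee_pos'])
        f['R']=Rc.T; f['t']=-Rc.T@c
    f['R']=np.array(f['R']); f['t']=np.array(f['t']).ravel()
    return f
def pz(f,u,v,z):
    "pixel to world on plane z"
    d=f['R'].T@np.array([(u-f['cx'])/f['f'],(v-f['cy'])/f['f'],1]); c=-f['R'].T@f['t']
    return c+d*(z-c[2])/d[2]
def pd(f,u,v):
    z=float(f['z_map'][int(round(v)),int(round(u))]); return f['R'].T@(np.array([(u-f['cx'])/f['f']*z,(v-f['cy'])/f['f']*z,z])-f['t'])
def proj(f,X):
    c=f['R']@np.array(X)+f['t']; return f['f']*c[:2]/c[2]+[f['cx'],f['cy']]
E
python3 - <<'E'
from h import *
import pickle
for n in('top','scene'):
    f=grab(n); pickle.dump(f,open(n+'.pkl','wb')); cv2.imwrite(f'pics/{n}0.png',cv2.resize(f['img'],(768,576),interpolation=cv2.INTER_CUBIC))
    print(n,f['f'],f['cx'],f['cy'],-f['R'].T@f['t'],f['R'].round(2).tolist())
print(env.state())
E
```

```text
top 387.9657808498758 260.34792941744337 191.9550994216822 [ 305.85189876   40.40638353 1297.70078773] [[-0.03, -1.0, -0.01], [-0.98, 0.03, -0.18], [0.18, 0.01, -0.98]]
scene 397.15016693105275 256.1009614240397 187.85725596617567 [-174.34907334  714.20004138 1006.52753957] [[-0.7, -0.71, -0.01], [-0.51, 0.51, -0.7], [0.5, -0.48, -0.72]]
{'time_s': 0.1, 'qpos': array([-7.35098274e+01,  1.83473184e+01,  8.97001646e+01, -1.93236149e-03,
        7.20449176e+01, -1.14694053e+00]), 'qvel': array([ 0.05565598, -0.15082981, -0.14342765, -0.06688618,  0.05101709,
        0.02841364]), 'effort': array([ 1.08231565e-03, -4.13331556e+01, -2.32508808e+01,  7.30280019e-02,
        4.22081212e-02, -5.87793988e-05]), 'ee_pos': array([ 174.06626568, -547.53191271,  213.20590752]), 'ee_rot': array([-1.79907581e+02, -1.26187840e-05,  1.76377103e+01]), 'force': array([-0.26940285,  0.32880965, -0.06610656]), 'torque': array([ 0.00925523, -0.03458461, -0.01697651]), 'gripper_force': 0.0, 'gripper_width': 91.29365037271839}
```

View pics/top0.png

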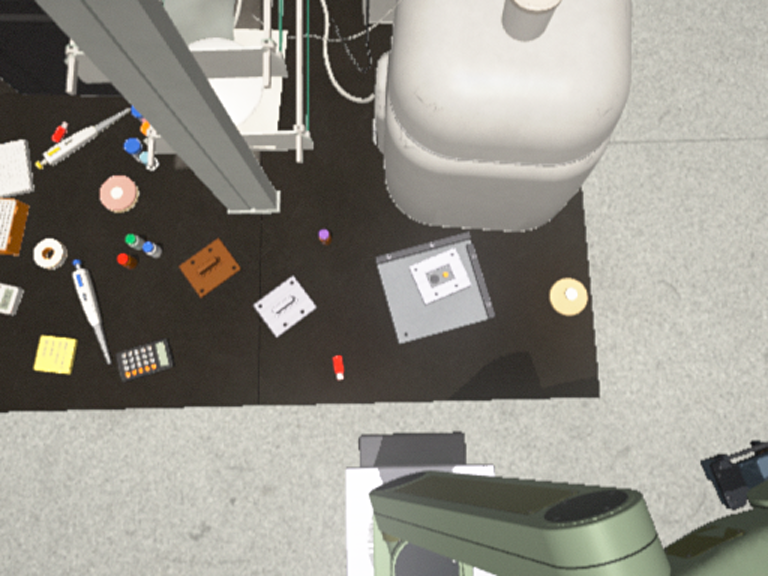

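View pics/scene0.png

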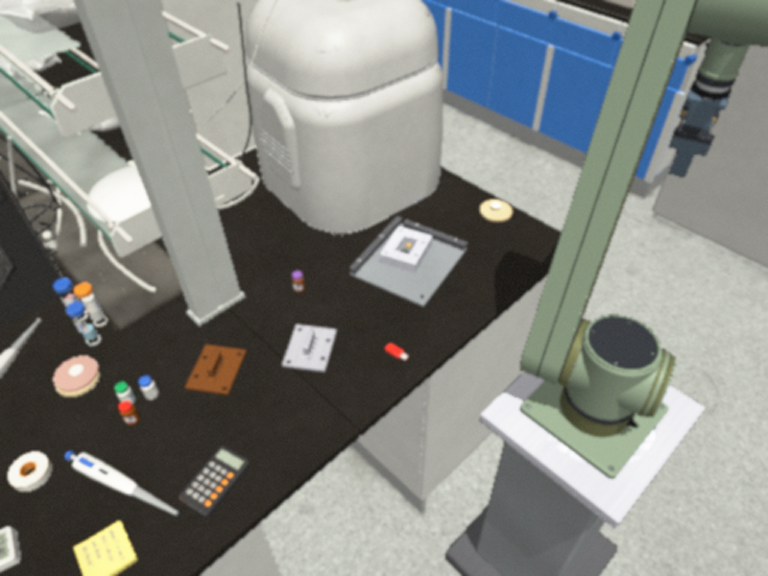

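The cover is the silvery plate at top-view (285,306), beside the fixture. The look-alike is the brown plate at (210,267), which is ruled out by its colour. The housing is at (440,277) on the board, the vial at (324,236), the stick at (338,368) and the petri dish at (568,297). One enlarged crop will confirm this.

```bash
python3 - <<'E'
from h import *
import pickle
f=pickle.load(open('top.pkl','rb')); im=f['img']
a=cv2.resize(im[180:230,165:215],(400,400),interpolation=cv2.INTER_CUBIC); b=cv2.resize(im[150:235,245:335],None,fx=4.4,fy=4.7,interpolation=cv2.INTER_CUBIC)
cv2.imwrite('pics/crop1.png',np.hstack([a,b[:400]])[:, :796]); print(a.shape,b.shape)
for n,u,v,z in [('cover',285,306,5),('vial',324,236,49),('stick',338,368,8),('petri',568,297,17),('housing',440,277,36),('boardNL',400,342,8),('boardNR',494,317,8),('boardFL',377,258,26),('boardFR',468,234,26)]:
    print(n,pz(f,u/1.5,v/1.5,z).round(), pd(f,u/1.5,v/1.5).round())
E
```

```text
(400, 400, 3) (400, 396, 3)
cover [504. 290.   5.] [502. 287.  20.]
vial [652. 196.  49.] [653. 196.  48.]
stick [363. 172.   8.] [363. 172.   5.]
petri [ 506. -342.   17.] [ 505. -342.   19.]
housing [555. -59.  36.] [559. -60.  18.]
boardNL [416.  34.   8.] [417.  34.  -2.]
boardNR [ 466. -177.    8.] [ 467. -178.    2.]
boardFL [604.  80.  26.] [604.  80.  28.]
boardFR [ 654. -126.   26.] [ 653. -126.   29.]
```

View pics/crop1.png

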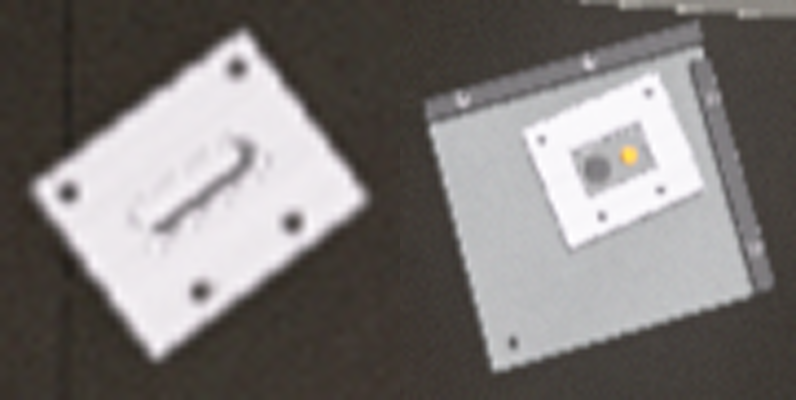

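The crop shows the silver cover (left) with its wide hole pair at crop (237,67) and (67,190), so its +x points up-left. The housing (right) has its wide pair at (649,93) and (542,140), toward the far bar, and is turned about 9° from square. The cover is confirmed. Next I check clearance to the white equipment and work out the first move.

```bash
cat >> h.py <<'E'
def delta(x,y,z,yaw):
    s=env.state(); R=Ro.from_euler('xyz',s['ee_rot'],degrees=True).as_matrix()
    d=R.T@(np.array([x,y,z])-s['ee_pos']); r=-((yaw-s['ee_rot'][2]+180)%360-180)/5
    print('delta',d.round(1),'roll',round(r,3)); return d,r
def fx(P,F):
    "world->fixture; F=(x,y,yaw)"
    c,s=np.cos(np.radians(F[2])),np.sin(np.radians(F[2])); P=np.atleast_2d(P)[:,:2]-F[:2]
    return np.c_[P@[c,s],P@[-s,c]]
def fw(p,F):
    c,s=np.cos(np.radians(F[2])),np.sin(np.radians(F[2])); return np.array([F[0]+c*p[0]-s*p[1],F[1]+s*p[0]+c*p[1]])
E
python3 - <<'E'
from h import *
import pickle
f=pickle.load(open('top.pkl','rb'))
P=[pz(f,u/1.5,v/1.5,z)[:2] for u,v,z in [(400,342,8),(494,317,26),(377,258,26),(468,234,26)]]
c=np.mean(P,0); yaw=np.degrees(np.arctan2(-(P[0]-P[1]+P[2]-P[3])[0],(P[0]-P[1]+P[2]-P[3])[1])); F=(c[0],c[1],yaw); print('F',F,fx(np.array(P),F).round())
# equipment
for n in('top','scene'):
    f=pickle.load(open(n+'.pkl','rb'))
    v,u=np.mgrid[0:384,0:512]; z=f['z_map']; X=np.stack([(u-f['cx'])/f['f']*z,(v-f['cy'])/f['f']*z,z],-1)-f['t']; W=(X@f['R'])[z>0]
    q=fx(W,F)
    for lo,hi in((40,90),(90,150),(150,250),(250,400)):
        m=(W[:,2]>lo)&(W[:,2]<hi)&(q[:,0]>60)&(q[:,0]<300)&(abs(q[:,1]+20)<120)
        print(n,lo,m.sum(),np.percentile(q[m,0],[0,1,5]).round() if m.sum() else '')
f=pickle.load(open('top.pkl','rb'))
def crop(a,b): return pz(f,245+(a-400)/4.4,150+b/4.7,36)[:2]
hw=[crop(649,93),crop(542,140),crop(602,216),crop(661,190)]
print('holes fx',fx(np.array(hw),F).round(1))
cv=[pz(f,165+a/8,180+b/8,5)[:2] for a,b in((237,67),(67,190),(293,222),(200,290))]; print('cover',np.array(cv).round(1))
delta(470,-60,330,13.5)
E
```

```text
F (np.float64(534.7500141048527), np.float64(-46.69958821909337), np.float64(13.245968960395407)) [[ -97.  105.]
 [ -98. -108.]
 [  97.  107.]
 [  98. -105.]]
top 40 299 [ 62.  68. 103.]
top 90 419 [100. 102. 105.]
top 150 1039 [101. 103. 106.]
top 250 2412 [104. 109. 115.]
scene 40 708 [ 61. 100. 105.]
scene 90 939 [ 96.  99. 104.]
scene 150 1885 [ 95. 101. 106.]
scene 250 3328 [100. 107. 114.]
holes fx [[ 58.7 -56.3]
 [ 46.6  30.9]
 [-17.5   1.7]
 [-10.9 -46. ]]
cover [[557.7 274.6]
 [506.8 346.3]
 [490.6 250.7]
 [462.9 289.7]]
delta [ 429.7 -375.1 -116.2] roll 0.828
```

```bash
python3 - <<'E'
from h import *
import pickle
F=(534.75,-46.7,13.25)
W=[]
for n in('top','scene'):
    f=pickle.load(open(n+'.pkl','rb'))
    v,u=np.mgrid[0:384,0:512]; z=f['z_map']; X=np.stack([(u-f['cx'])/f['f']*z,(v-f['cy'])/f['f']*z,z],-1)-f['t']; W.append((X@f['R'])[z>0])
W=np.vstack(W); q=fx(W,F)
for y0 in range(-200,121,40):
    print(y0,[np.percentile(q[m,0],1).round() if (m:=(W[:,2]>lo)&(W[:,2]<hi)&(q[:,0]>85)&(q[:,0]<400)&(q[:,1]>y0)&(q[:,1]<y0+40)).sum()>3 else None for lo,hi in((50,100),(100,200),(200,300),(300,450))])
f=grab('wrist'); print(np.array(f['T_tool_cam']).round(2), f['f'])
# high points over pillar near cover
m=(W[:,2]>60)&(W[:,2]<500)&(np.hypot(W[:,0]-504,W[:,1]-290)<160); print(m.sum(), W[m][:5].round() if m.any() else '')
E
```

```text
-200 [np.float64(85.0), np.float64(85.0), np.float64(85.0), np.float64(88.0)]
-160 [np.float64(90.0), np.float64(89.0), np.float64(94.0), np.float64(100.0)]
-120 [np.float64(103.0), np.float64(104.0), np.float64(108.0), np.float64(115.0)]
-80 [np.float64(116.0), np.float64(119.0), np.float64(120.0), np.float64(129.0)]
-40 [np.float64(133.0), np.float64(133.0), np.float64(136.0), np.float64(144.0)]
0 [np.float64(158.0), np.float64(157.0), np.float64(161.0), np.float64(172.0)]
40 [np.float64(214.0), np.float64(213.0), np.float64(227.0), np.float64(246.0)]
80 [None, None, None, None]
120 [None, None, None, None]
[[  -0.     -0.96   -0.3    85.01]
 [   1.     -0.      0.      0.65]
 [  -0.     -0.3     0.96 -170.88]
 [   0.      0.      0.      1.  ]] 266.0264105881143
0
```

arm_command:
  rows:
    - {"delta_pos": [36, -31, -10], "roll": 0.0, "jaw": 100}
    - {"delta_pos": [72, -62, -20], "roll": 0.1, "jaw": 100}
    - {"delta_pos": [100, -87, -30], "roll": 0.2, "jaw": 100}
    - {"delta_pos": [130, -113, -40], "roll": 0.3, "jaw": 100}
    - {"delta_pos": [160, -140, -50], "roll": 0.4, "jaw": 100}
    - {"delta_pos": [190, -166, -60], "roll": 0.5, "jaw": 100}
    - {"delta_pos": [220, -192, -70], "roll": 0.6, "jaw": 100}
    - {"delta_pos": [250, -218, -80], "roll": 0.7, "jaw": 100}
    - {"delta_pos": [280, -244, -90], "roll": 0.83, "jaw": 100}
    - {"delta_pos": [310, -270, -100], "roll": 0.83, "jaw": 100}
    - {"delta_pos": [335, -292, -110], "roll": 0.83, "jaw": 100}
    - {"delta_pos": [355, -310, -116], "roll": 0.83, "jaw": 100}
    - {"delta_pos": [355, -310, -116], "roll": 0.83, "jaw": 100}

```text
time_s: 1.23
ee_pos: [421.1, -141.4, 331.1]
ee_rot: [-180.0, -0.2, 13.8]
force: [0.0, -0.8, 0.0]
gripper_width: 90.8
gripper_force: 0.0
```

```bash
python3 - <<'E'
from h import *
import pickle
f=grab('wrist'); pickle.dump(f,open('w1.pkl','wb')); cv2.imwrite('pics/w1.png',cv2.resize(f['img'],(768,576),interpolation=cv2.INTER_CUBIC))
F=(534.75,-46.7,13.25)
for p,z in [((85,-95),26),((85,110),26),((-100,-95),8),((-100,110),8)]: print(p,(proj(f,[*fw(p,F),z])*1.5).round())
print(env.state()['qpos'].round(1))
E
```

```text
(85, -95) [411.  35.]
(85, 110) [215.  33.]
(-100, -95) [406. 212.]
(-100, 110) [238. 211.]
[-20.3   2.9  92.6  -0.   84.4  55.9]
```

View pics/w1.png

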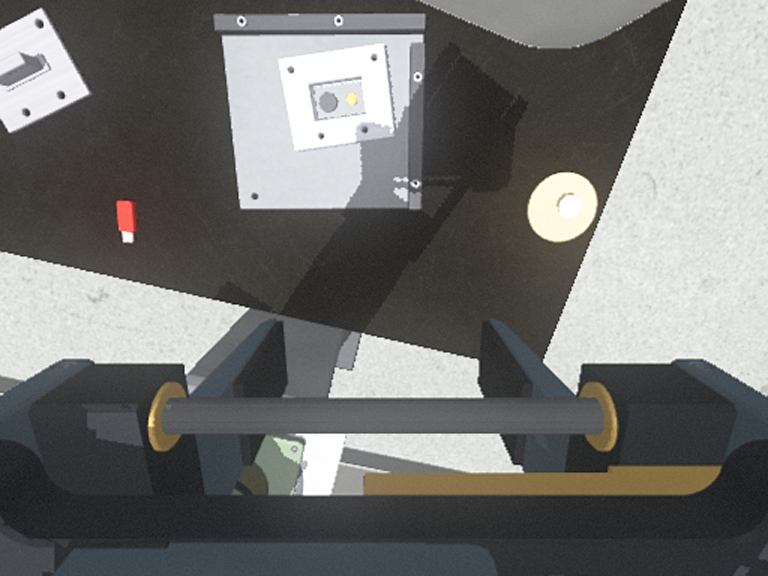

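The wrist view shows the far bar's inner top edge from (222,34) to (425,34) and the board's near-left corner at (240,209). The right bar's inner edge runs along u≈411 and the housing sits at (337,98). This agrees with the top camera. Next I refine the fixture pose.

```bash
python3 - <<'E'
from h import *
import pickle
f=pickle.load(open('w1.pkl','rb'))
from scipy.optimize import least_squares
pts=[((100,110,26),(214,14)),((100,-110,26),(425,14)),((85,110,26),(217,34)),((-100,110,8),(240,209)),((-100,-110,26),(422,209)),((-100,-95,26),(410,209))]
g=lambda F:np.concatenate([pz(f,u/1.5,v/1.5,p[2])[:2]-fw(p,F) for p,(u,v) in pts])
r=least_squares(g,(535,-47,13.2)); print(r.x,r.fun.round(1).reshape(-1,2))
F=r.x
hw=np.array([pz(f,u/1.5,v/1.5,36)[:2] for u,v in((374,57),(291,70),(321,135),(365,129))]); print(fx(hw,F).round(1))
t=fw((-66,-20),F); print(t); delta(*t,120,F[2]); delta(*t,16,F[2])
E
```

```text
[538.0896234  -47.95586091  14.24982255] [[ 0.9 -0.7]
 [-1.4  1.3]
 [-1.9 -2.2]
 [ 0.6  1. ]
 [ 0.7  0.7]
 [ 1.  -0.1]]
[[ 57.7 -55.4]
 [ 46.3  31.6]
 [-17.6   3.5]
 [-11.8 -44.7]]
[479.04333887 -83.58641358]
delta [ 71.8 -44.  210.3] roll -0.1
delta [ 71.7 -44.  314.3] roll -0.1
```

arm_command:
  rows:
    - {"delta_pos": [20, -12, 30], "roll": 0, "jaw": 66}
    - {"delta_pos": [40, -25, 60], "roll": 0, "jaw": 66}
    - {"delta_pos": [58, -36, 95], "roll": 0, "jaw": 66}
    - {"delta_pos": [70, -44, 130], "roll": 0, "jaw": 66}
    - {"delta_pos": [70, -44, 165], "roll": 0, "jaw": 66}
    - {"delta_pos": [70, -44, 200], "roll": 0, "jaw": 66}
    - {"delta_pos": [70, -44, 235], "roll": 0, "jaw": 66}
    - {"delta_pos": [70, -44, 265], "roll": 0, "jaw": 66}
    - {"delta_pos": [70, -44, 290], "roll": 0, "jaw": 66}
    - {"delta_pos": [70, -44, 305], "roll": 0, "jaw": 66}
    - {"delta_pos": [70, -44, 312], "roll": 0, "jaw": 66}
    - {"delta_pos": [70, -44, 312], "roll": 0, "jaw": 66}
    - {"delta_pos": [70, -44, 312], "roll": 0, "jaw": 66}

```text
time_s: 2.37
ee_pos: [476.4, -86.6, 18.1]
ee_rot: [180.0, 0.0, 13.4]
force: [0.2, 0.2, 0.4]
gripper_width: 60.1
gripper_force: 0.0
```

```bash
python3 - <<'E'
from h import *
s=env.state();F=(536.5,-47.3,13.8); print(fx(s['ee_pos'],F), s['ee_pos'], s['ee_rot'],s['force'],s['gripper_width'])
E
```

```text
[[-67.70238002 -23.87778449]] [476.44754843 -86.63781784  18.14899308] [1.79985012e+02 2.95893328e-04 1.34359805e+01] [0.23684556 0.19482724 0.38107521] 60.14424201028739
```

arm_command:
  rows:
    - {"delta_pos": [6, 0, 0], "roll": 0, "jaw": 66}
    - {"delta_pos": [12, 0, 0], "roll": 0, "jaw": 66}
    - {"delta_pos": [17, 0, 0], "roll": 0, "jaw": 66}
    - {"delta_pos": [22, 0, 0], "roll": 0, "jaw": 66}
    - {"delta_pos": [27, 0, 0], "roll": 0, "jaw": 66}
    - {"delta_pos": [31, 0, 0], "roll": 0, "jaw": 66}
    - {"delta_pos": [35, 0, 0], "roll": 0, "jaw": 66}
    - {"delta_pos": [38, 0, 0], "roll": 0, "jaw": 66}
    - {"delta_pos": [40, 0, 0], "roll": 0, "jaw": 66}
    - {"delta_pos": [42, 0, 0], "roll": 0, "jaw": 66}
    - {"delta_pos": [43, 0, 0], "roll": 0, "jaw": 66}
    - {"delta_pos": [44, 0, 0], "roll": 0, "jaw": 66}
    - {"delta_pos": [44, 0, 0], "roll": 0, "jaw": 66}

```text
time_s: 3.45
ee_pos: [519.9, -75.8, 17.9]
ee_rot: [180.0, -0.1, 13.5]
force: [-1.1, -0.4, -0.0]
gripper_width: 60.5
gripper_force: 0.8
```

Sliding friction only so far, so I keep advancing gently to the fence.

arm_command:
  rows:
    - {"delta_pos": [1, 0, 0], "roll": 0, "jaw": 66}
    - {"delta_pos": [2, 0, 0], "roll": 0, "jaw": 66}
    - {"delta_pos": [2.5, 0, 0], "roll": 0, "jaw": 66}
    - {"delta_pos": [3, 0, 0], "roll": 0, "jaw": 66}
    - {"delta_pos": [3, 0, 0], "roll": 0, "jaw": 66}

```text
time_s: 3.87
ee_pos: [521.5, -75.3, 17.9]
ee_rot: [180.0, 0.1, 13.5]
force: [-4.7, -2.0, 2.0]
gripper_width: 60.5
gripper_force: 2.5
```

arm_command:
  rows:
    - {"delta_pos": [1, 0, 0], "roll": 0, "jaw": 66}
    - {"delta_pos": [2, 0, 0], "roll": 0, "jaw": 66}
    - {"delta_pos": [2, 0, 0], "roll": 0, "jaw": 66}
    - {"delta_pos": [2, 0, 0], "roll": 0, "jaw": 66}

```text
time_s: 4.2
ee_pos: [521.5, -75.3, 18.0]
ee_rot: [-180.0, 0.3, 13.5]
force: [-8.8, -5.9, 5.2]
gripper_width: 60.0
gripper_force: 4.8
```

```bash
python3 - <<'E'
from h import *
import pickle
s=env.state();F=(536.5,-47.3,13.8); print(fx(s['ee_pos'],F), s['ee_pos'], s['ee_rot'],s['force'],s['torque'])
f=grab('wrist'); pickle.dump(f,open('w2.pkl','wb')); cv2.imwrite('pics/w2.png',cv2.resize(f['img'][:260],(796,404),interpolation=cv2.INTER_CUBIC))
E
```

```text
[[-21.20673515 -23.59809713]] [521.53434823 -75.27543692  17.96589609] [-179.99830463    0.30106839   13.52207192] [-8.84324356 -5.92325692  5.23655561] [-0.92108046  1.4558699  -0.10707269]
```

View pics/w2.png

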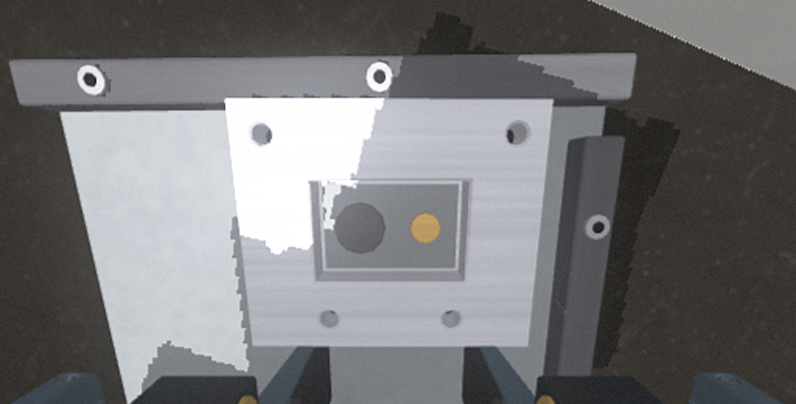

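The housing's far edge at row 98, from (225,98) to (553,98), is on the bar and parallel to the fingers. The bar's outer edge, (10,60) to (635,53), is tilted about 0.6°, so the fingers are slightly off square.

```bash
python3 - <<'E'
from h import *
import pickle
f=pickle.load(open('w2.pkl','rb')); k=512/796; 
def yaw(a,b,z):
    A,B=[pz(f,u*512/796,v*260/404,z)[:2] for u,v in(a,b)]; d=A-B; return A.round(1),B.round(1),np.degrees(np.arctan2(-d[0],d[1])).round(2)
g=cv2.cvtColor(f['img'],6).astype(float)
print('bar outer',yaw((12,60),(635,53),26)); print('bar inner',yaw((20,104.5),(630,101),26))
print('housing near',yaw((250,346.5),(528,346.5),36)); print('far',yaw((225,98.5),(553,98.5),36)); print('holes far',yaw((261,133),(516,132),36)); print('holes near',yaw((329,318),(450,318),36))
print('right bar inner top', [pz(f,u*512/796,v*260/404,26)[:2].round(1) for u,v in((569,140),(549,360))])
E
```

```text
bar outer (array([609.4,  82.7]), array([ 662. , -127.3]), np.float64(14.06))
bar inner (array([595.4,  80.4]), array([ 647.5, -131.7]), np.float64(13.79))
housing near (array([525.7, -14.7]), array([ 551.7, -123. ]), np.float64(13.48))
far (array([613.9,   5.2]), array([ 639.5, -101.6]), np.float64(13.49))
holes far (array([606.,  -8.]), array([626.7, -92.9]), np.float64(13.7))
holes near (array([545.1, -43.2]), array([556.1, -89.3]), np.float64(13.48))
right bar inner top [array([ 630.1, -115.1]), array([ 544.3, -138.3])]
```

```bash
python3 - <<'E'
from h import *
F=(537,-47.7,14.0); s=env.state(); print('tcp',fx(s['ee_pos'],F))
q=fx(np.array([[525.7,-14.7],[613.9,5.2],[551.7,-123],[639.5,-101.6]]),F); print(q.round(1))
for x,y in((-40,-24),(28,q[:2,1].mean()+32),(28,15+13.5)): print(x,y); delta(*fw((x,y),F),18,14.0)
E
```

```text
tcp [[-21.70742273 -23.03189238]]
[[ -3.   34.8]
 [ 87.4  32.7]
 [ -4.  -76.6]
 [ 86.4 -77.1]]
-40 -24
delta [-18.3   1.1   0. ] roll -0.096
28 65.73916326788495
delta [ 49.  -89.2  -0.3] roll -0.096
28 28.5
delta [ 49.3 -51.9  -0.3] roll -0.096
```

arm_command:
  rows:
    - {"delta_pos": [-10, 0, 0], "roll": 0, "jaw": 66}
    - {"delta_pos": [-22, 0, 0], "roll": 0, "jaw": 40}
    - {"delta_pos": [-22, 0, -25], "roll": -0.1, "jaw": 20}
    - {"delta_pos": [-22, 0, -50], "roll": -0.1, "jaw": 0}
    - {"delta_pos": [-5, -30, -55], "roll": -0.1, "jaw": 0}
    - {"delta_pos": [20, -60, -55], "roll": -0.1, "jaw": 0}
    - {"delta_pos": [49, -90, -50], "roll": -0.1, "jaw": 0}
    - {"delta_pos": [49, -92, -25], "roll": -0.1, "jaw": 0}
    - {"delta_pos": [49, -92, -8], "roll": -0.1, "jaw": 0}
    - {"delta_pos": [49, -92, 0], "roll": -0.1, "jaw": 0}
    - {"delta_pos": [49, -92, 0], "roll": -0.1, "jaw": 0}
    - {"delta_pos": [49, -92, 0], "roll": -0.1, "jaw": 0}

```text
time_s: 5.25
ee_pos: [550.8, 26.2, 18.2]
ee_rot: [180.0, -0.1, 13.9]
force: [0.4, -0.4, 0.0]
gripper_width: -0.2
gripper_force: 0.0
```

```bash
python3 - <<'E'
from h import *
F=(537,-47.7,14.0); s=env.state(); print('tcp',fx(s['ee_pos'],F),s['ee_rot'],s['gripper_width']);delta(*fw((28,28.5),F),18,14.0)
E
```

```text
tcp [[31.26460113 68.38632884]] [ 1.79995057e+02 -6.81188751e-02  1.39471010e+01] -0.23997484925354715
delta [-3.2 39.9  0.2] roll -0.011
```

Now the push toward the right bar.

arm_command:
  rows:
    - {"delta_pos": [0, 6, 0], "roll": 0, "jaw": 0}
    - {"delta_pos": [0, 12, 0], "roll": 0, "jaw": 0}
    - {"delta_pos": [0, 17, 0], "roll": 0, "jaw": 0}
    - {"delta_pos": [0, 21, 0], "roll": 0, "jaw": 0}
    - {"delta_pos": [0, 25, 0], "roll": 0, "jaw": 0}
    - {"delta_pos": [0, 28, 0], "roll": 0, "jaw": 0}
    - {"delta_pos": [0, 31, 0], "roll": 0, "jaw": 0}
    - {"delta_pos": [0, 33, 0], "roll": 0, "jaw": 0}
    - {"delta_pos": [0, 35, 0], "roll": 0, "jaw": 0}
    - {"delta_pos": [0, 37, 0], "roll": 0, "jaw": 0}
    - {"delta_pos": [0, 37, 0], "roll": 0, "jaw": 0}

```text
time_s: 6.17
ee_pos: [559.1, -8.8, 18.5]
ee_rot: [-179.9, -0.0, 13.9]
force: [-1.6, 4.1, 3.4]
gripper_width: 0.4
gripper_force: 2.5
```

arm_command:
  rows:
    - {"delta_pos": [0, 1, 0], "roll": 0, "jaw": 0}
    - {"delta_pos": [0, 2, 0], "roll": 0, "jaw": 0}
    - {"delta_pos": [0, 3, 0], "roll": 0, "jaw": 0}
    - {"delta_pos": [0, 3, 0], "roll": 0, "jaw": 0}

```text
time_s: 6.5
ee_pos: [559.7, -11.5, 18.5]
ee_rot: [-179.9, -0.0, 13.9]
force: [-1.8, 5.7, 4.3]
gripper_width: 0.4
gripper_force: 3.0
```

arm_command:
  rows:
    - {"delta_pos": [0, 1, 0], "roll": 0, "jaw": 0}
    - {"delta_pos": [0, 2, 0], "roll": 0, "jaw": 0}
    - {"delta_pos": [0, 3, 0], "roll": 0, "jaw": 0}
    - {"delta_pos": [0, 3, 0], "roll": 0, "jaw": 0}

```text
time_s: 6.83
ee_pos: [560.3, -13.9, 18.5]
ee_rot: [-179.8, -0.0, 13.9]
force: [-3.2, 7.9, 6.2]
gripper_width: 0.1
gripper_force: 4.0
```

arm_command:
  rows:
    - {"delta_pos": [0, 1, 0], "roll": 0, "jaw": 0}
    - {"delta_pos": [0, 2, 0], "roll": 0, "jaw": 0}
    - {"delta_pos": [0, 2, 0], "roll": 0, "jaw": 0}

```text
time_s: 7.08
ee_pos: [560.4, -14.0, 18.5]
ee_rot: [-179.7, 0.0, 13.8]
force: [-2.8, 14.5, 5.9]
gripper_width: 0.4
gripper_force: 7.5
```

```bash
python3 - <<'E'
from h import *
F=(537,-47.7,14.0); s=env.state(); print('tcp',fx(s['ee_pos'],F),s['ee_rot'],s['force'])
E
```

```text
tcp [[30.82512632 27.09104355]] [-1.79659411e+02  4.02298891e-03  1.38329106e+01] [-2.77171622 14.51183303  5.86548286]
```

arm_command:
  rows:
    - {"delta_pos": [0, -10, 0], "roll": 0, "jaw": 0}
    - {"delta_pos": [0, -15, -20], "roll": 0, "jaw": 0}
    - {"delta_pos": [-15, -10, -45], "roll": 0, "jaw": 0}
    - {"delta_pos": [-45, 10, -50], "roll": 0, "jaw": 0}
    - {"delta_pos": [-65, 40, -50], "roll": 0, "jaw": 0}
    - {"delta_pos": [-75, 67, -45], "roll": 0, "jaw": 0}
    - {"delta_pos": [-75, 67, -20], "roll": 0, "jaw": 0}
    - {"delta_pos": [-75, 67, 0], "roll": 0, "jaw": 0}
    - {"delta_pos": [-75, 67, 0], "roll": 0, "jaw": 0}
    - {"delta_pos": [-65, 67, 0], "roll": 0, "jaw": 0}
    - {"delta_pos": [-58, 67, 0], "roll": 0, "jaw": 0}
    - {"delta_pos": [-55, 67, 0], "roll": 0, "jaw": 0}
    - {"delta_pos": [-53, 67, 0], "roll": 0, "jaw": 0}
    - {"delta_pos": [-51, 67, 0], "roll": 0, "jaw": 0}
    - {"delta_pos": [-50, 67, 0], "roll": 0, "jaw": 0}
    - {"delta_pos": [-50, 67, 0], "roll": 0, "jaw": 0}

```text
time_s: 8.42
ee_pos: [526.8, -94.6, 18.4]
ee_rot: [-180.0, 0.3, 14.1]
force: [-4.9, -3.4, 3.9]
gripper_width: 0.4
gripper_force: 3.3
```

```bash
python3 - <<'E'
from h import *
import pickle
F=(537,-47.7,14.0); s=env.state(); print('tcp',fx(s['ee_pos'],F),s['ee_rot'],s['force'])
f=grab('wrist'); pickle.dump(f,open('w3.pkl','wb')); cv2.imwrite('pics/w3.png',cv2.resize(f['img'][:260],(796,404),interpolation=cv2.INTER_CUBIC))
E
```

```text
tcp [[-21.2515343  -43.05338533]] [-179.99404768    0.25339898   14.0703229 ] [-4.87484692 -3.42917002  3.94112616]
```

View pics/w3.png

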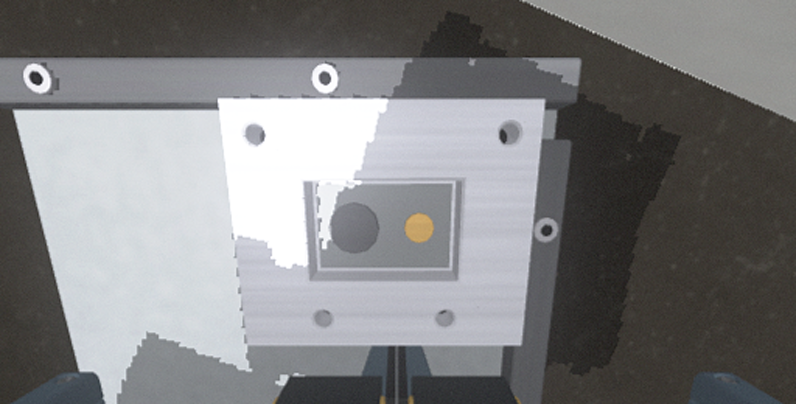

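The housing is against both bars: its far edge at row 98 is parallel to the bar, and its right edge overlaps the right bar at u≈525–545. One firmer press, then I read the thread positions: (255,133), (510,132), (323,318), (445,318).

arm_command:
  rows:
    - {"delta_pos": [1, 0, 0], "roll": 0, "jaw": 0}
    - {"delta_pos": [2, 0, 0], "roll": 0, "jaw": 0}
    - {"delta_pos": [3, 0, 0], "roll": 0, "jaw": 0}
    - {"delta_pos": [3, 0, 0], "roll": 0, "jaw": 0}

```text
time_s: 8.8
ee_pos: [526.8, -94.5, 18.5]
ee_rot: [-180.0, 0.6, 14.1]
force: [-12.1, -6.2, 10.6]
gripper_width: 0.7
gripper_force: 6.8
```

```bash
python3 - <<'E'
from h import *
import pickle
from scipy.optimize import least_squares
s=env.state(); F=(537,-47.7,14.0); print('tcp',fx(s['ee_pos'],F),s['ee_rot'],s['force'])
f=pickle.load(open('w3.pkl','rb'))
sx,sy=512/796,260/404
def fit(pts,z):
    g=lambda H:np.concatenate([pz(f,u*sx,v*sy,z)[:2]-fw(p,H) for p,(u,v) in pts])
    r=least_squares(g,(570,-80,14)); print(r.x.round(2),r.fun.round(1).tolist())
fit([((34,44),(255,133)),((34,-44),(510,132)),((-34,24),(323,318)),((-34,-24),(445,318))],36)
fit([((45,55),(218,98.5)),((45,-55),(546,98.5)),((-45,55),(247,346)),((-45,-55),(523,346))],36)
for a,b in(((0,59),(580,58)),((0,106),(218,105.5))):
    A,B=[pz(f,u*sx,v*sy,26)[:2] for u,v in(a,b)];d=A-B;print('bar yaw',np.degrees(np.arctan2(-d[0],d[1])),A,B)
A,B=[pz(f,u*sx,v*sy,26)[:2] for u,v in((571,141),(546,395))];d=A-B;print('rbar outer yaw',np.degrees(np.arctan2(d[1],d[0])),A,B)
print('home from F',fw((40,-40),F))
E
```

```text
tcp [[-21.19046885 -42.96221523]] [-179.95610029    0.58197185   14.11113126] [-12.0509428   -6.20157976  10.55543686]
[587.98 -75.07  14.1 ] [-0.1, -0.3, 0.0, 0.1, 0.1, 0.1, 0.0, 0.1]
[587.37 -75.35  14.11] [0.2, 0.3, 0.2, -0.0, -0.2, 0.3, -0.2, -0.6]
bar yaw 14.128924915514299 [612.43721738  68.69316783] [ 661.84986784 -127.60736295]
bar yaw 14.160174329777552 [596.8423416   69.22770454] [616.03953624  -6.86122742]
rbar outer yaw 15.273941841744938 [ 635.62355507 -134.46882352] [ 533.48908721 -162.35973117]
home from F [585.48870488 -76.83495323]
```

arm_command:
  rows:
    - {"delta_pos": [-12, 0, 0], "roll": 0, "jaw": 0}
    - {"delta_pos": [-16, 0, -35], "roll": 0, "jaw": 100}
    - {"delta_pos": [-16, 0, -75], "roll": 0, "jaw": 100}
    - {"delta_pos": [-16, 0, -115], "roll": 0, "jaw": 100}
    - {"delta_pos": [-16, 0, -155], "roll": 0, "jaw": 100}
    - {"delta_pos": [-16, 0, -195], "roll": 0, "jaw": 100}
    - {"delta_pos": [-16, 0, -232], "roll": 0, "jaw": 100}
    - {"delta_pos": [-16, 0, -232], "roll": -1.4, "jaw": 100}
    - {"delta_pos": [-16, 0, -232], "roll": -2.8, "jaw": 100}
    - {"delta_pos": [-16, 0, -232], "roll": -4.2, "jaw": 100}
    - {"delta_pos": [-16, 0, -232], "roll": -5.6, "jaw": 100}
    - {"delta_pos": [-16, 0, -232], "roll": -7, "jaw": 100}
    - {"delta_pos": [-16, 0, -232], "roll": -8.4, "jaw": 100}
    - {"delta_pos": [-16, 0, -232], "roll": -9.8, "jaw": 100}
    - {"delta_pos": [-16, 0, -232], "roll": -11.2, "jaw": 100}
    - {"delta_pos": [-16, 0, -232], "roll": -12.6, "jaw": 100}
    - {"delta_pos": [-16, 0, -232], "roll": -14, "jaw": 100}
    - {"delta_pos": [-16, 0, -232], "roll": -15.4, "jaw": 100}
    - {"delta_pos": [-16, 0, -232], "roll": -16.8, "jaw": 100}
    - {"delta_pos": [-16, 0, -232], "roll": -18, "jaw": 100}

```text
time_s: 10.47
ee_pos: [516.5, -97.1, 250.6]
ee_rot: [179.9, 0.0, 104.3]
force: [-0.1, 0.2, -0.2]
gripper_width: 91.3
gripper_force: 0.0
```

arm_command:
  rows:
    - {"delta_pos": [0, 0, 0], "roll": -1.4, "jaw": 100}
    - {"delta_pos": [0, 0, 0], "roll": -2.8, "jaw": 100}
    - {"delta_pos": [0, 0, 0], "roll": -4.2, "jaw": 100}
    - {"delta_pos": [0, 0, 0], "roll": -5.6, "jaw": 100}
    - {"delta_pos": [0, 0, 0], "roll": -7, "jaw": 100}
    - {"delta_pos": [0, 0, 0], "roll": -8.4, "jaw": 100}
    - {"delta_pos": [0, 0, 0], "roll": -9.8, "jaw": 100}
    - {"delta_pos": [0, 0, 0], "roll": -11.2, "jaw": 100}
    - {"delta_pos": [0, 0, 0], "roll": -12.6, "jaw": 100}
    - {"delta_pos": [0, 0, 0], "roll": -14, "jaw": 100}
    - {"delta_pos": [0, 0, 0], "roll": -15.4, "jaw": 100}
    - {"delta_pos": [0, 0, 0], "roll": -16.8, "jaw": 100}
    - {"delta_pos": [0, 0, 0], "roll": -18, "jaw": 100}
    - {"delta_pos": [0, 0, 0], "roll": -18, "jaw": 100}
    - {"delta_pos": [0, 0, 0], "roll": -18, "jaw": 100}
    - {"delta_pos": [0, 0, 0], "roll": -18, "jaw": 100}

```text
time_s: 11.8
ee_pos: [516.3, -97.3, 250.2]
ee_rot: [-180.0, 0.0, -166.1]
force: [-0.1, 0.9, -0.3]
gripper_width: 91.5
gripper_force: 0.0
```

```bash
python3 - <<'E'
from h import *
import pickle
s=env.state(); print(s['ee_pos'],s['ee_rot'],s['qpos'].round(1),s['time_s'])
f=grab('wrist'); pickle.dump(f,open('w4.pkl','wb'))
for x,y in((34,44),(34,-44),(-34,24),(-34,-24),(0,0)): print(proj(f,[*fw((x,y),(587,-76,14.1)),36]).round(1))
c=proj(f,[587,-76,36]).round().astype(int); print(c)
a,b=max(0,c[0]-80),max(0,c[1]-60)
cv2.imwrite('pics/w4.png',cv2.resize(f['img'][b:b+120,a:a+160],(800,600),interpolation=cv2.INTER_CUBIC)); print(a,b)
E
```

```text
[516.31351866 -97.26026339 250.24248831] [-1.79986389e+02  3.79895447e-02 -1.66126807e+02] [ -11.9   12.6   92.4    0.    75.  -115.8] 11.8
[285.3 235.8]
[230.1 236. ]
[273.4 195.2]
[241.8 195.3]
[257.6 216.1]
[258 216]
178 156
```

View pics/w4.png

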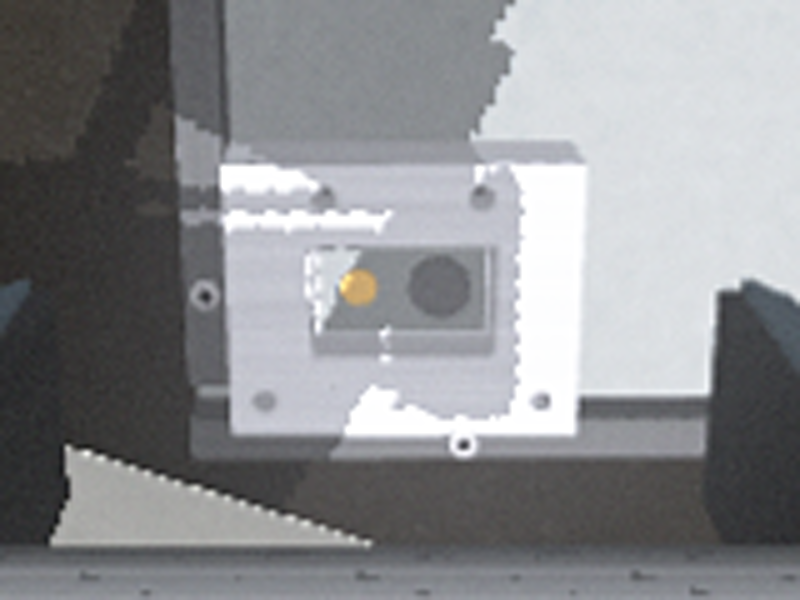

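The housing sits in the corner with both faces on the bars. The threads are at crop (541,400) far left, (265,400) far right, (482,196) near left and (322,197) near right.

```bash
cat >> h.py <<'E'
from scipy.optimize import least_squares
def fit(f,pts,z,x0,px=lambda u,v:(u,v)):
    g=lambda H:np.concatenate([pz(f,*px(u,v),z)[:2]-fw(p,H) for p,(u,v) in pts])
    r=least_squares(g,x0); print(r.x.round(2),r.fun.round(1).tolist()); return r.x
HOLES=[(34,44),(34,-44),(-34,24),(-34,-24)]
E
python3 - <<'E'
from h import *
import pickle
f=pickle.load(open('w4.pkl','rb'))
px=lambda u,v:(178+(u+.5)/5-.5,156+(v+.5)/5-.5)
H=fit(f,list(zip(HOLES,[(541,400),(265,400),(482,196),(322,197)])),36,(587,-76,14),px)
fit(f,list(zip([(45,55),(45,-55),(-45,55),(-45,-55)],[(577,436),(232,436),(587,163),(220,163)])),36,(587,-76,14),px)
# cover from top holes
t=pickle.load(open('top.pkl','rb'))
C=fit(t,list(zip(HOLES,[(67,190),(237,67),(200,290),(293,222)])),5,(504,290,35),lambda u,v:(165+u/8,180+v/8))
# view pose: TCP 60 mm beyond cover, cover toward camera
v=fw((20,0),C); delta(*v,200,C[2]-180); print(v)
E
```

```text
[586.29 -75.44  14.12] [0.2, 0.1, -0.2, 0.1, -0.1, 0.2, 0.2, -0.4]
[587.22 -74.73  14.02] [0.6, 0.8, 0.5, -0.1, -0.5, -0.0, -0.7, -0.7]
[504.5  290.32  35.64] [0.3, 0.4, -0.1, 0.2, -0.0, -0.3, -0.3, -0.3]
delta [-100.2  386.5   50.1] roll -4.35
[520.74854668 301.97511856]
```

arm_command:
  rows:
    - {"delta_pos": [-5, 35, 0], "roll": -0.4, "jaw": 100}
    - {"delta_pos": [-15, 70, 5], "roll": -0.8, "jaw": 100}
    - {"delta_pos": [-25, 105, 10], "roll": -1.2, "jaw": 100}
    - {"delta_pos": [-35, 140, 15], "roll": -1.6, "jaw": 100}
    - {"delta_pos": [-45, 175, 20], "roll": -2.0, "jaw": 100}
    - {"delta_pos": [-55, 210, 25], "roll": -2.4, "jaw": 100}
    - {"delta_pos": [-65, 245, 30], "roll": -2.8, "jaw": 100}
    - {"delta_pos": [-75, 280, 35], "roll": -3.2, "jaw": 100}
    - {"delta_pos": [-85, 315, 40], "roll": -3.6, "jaw": 100}
    - {"delta_pos": [-92, 345, 45], "roll": -4.0, "jaw": 100}
    - {"delta_pos": [-97, 370, 50], "roll": -4.35, "jaw": 100}
    - {"delta_pos": [-100, 386, 50], "roll": -4.35, "jaw": 100}
    - {"delta_pos": [-100, 386, 50], "roll": -4.35, "jaw": 100}
    - {"delta_pos": [-100, 386, 50], "roll": -4.35, "jaw": 100}

```text
time_s: 13.02
ee_pos: [519.9, 301.3, 199.9]
ee_rot: [-180.0, -0.0, -144.3]
force: [-0.6, 0.3, 0.5]
gripper_width: 91.3
gripper_force: 0.0
```

```bash
python3 - <<'E'
from h import *
import pickle
s=env.state(); print(s['ee_pos'],s['ee_rot'],s['qpos'].round(1),s['time_s'])
f=grab('wrist'); pickle.dump(f,open('w5.pkl','wb'))
C=(504.5,290.3,35.6)
c=proj(f,[*C[:2],5]).round().astype(int); a,b=max(0,c[0]-100),max(0,c[1]-75); print(a,b,[proj(f,[*fw(h,C),5]).round(1) for h in HOLES])
cv2.imwrite('pics/w5.png',cv2.resize(f['img'][b:b+150,a:a+200],None,fx=4,fy=4,interpolation=cv2.INTER_CUBIC))
E
```

```text
[519.90409561 301.31052824 199.91187473] [-1.79954064e+02 -3.09233914e-02 -1.44257249e+02] [ 29.   21.2  87.4  -0.1  71.5 -96.7] 13.0167
156 84 [array([286.5, 183.3]), array([224.6, 183.1]), array([273.5, 134.5]), array([237.9, 134.4])]
```

View pics/w5.png

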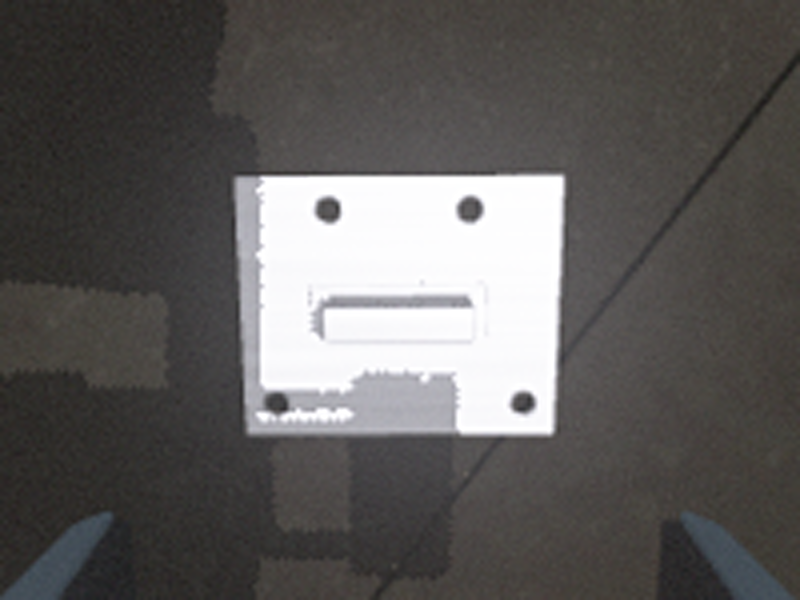

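The cover's holes are at crop (523,402) far left, (277,402) far right, (470,209) near left and (328,209) near right, with the wide pair on the far side. The bar is centred at (400,320).

```bash
python3 - <<'E'
from h import *
import pickle
f=pickle.load(open('w5.pkl','rb'))
px=lambda u,v:(156+(u+.5)/4-.5,84+(v+.5)/4-.5)
C=fit(f,list(zip(HOLES,[(523,402),(277,402),(470,209),(328,209)])),5,(504,290,35),px)
fit(f,list(zip([(45,55),(45,-55),(-45,55),(-45,-55)],[(554,435),(248,435),(565,175),(235,175)])),5,(504,290,35),px)
b=[pz(f,*px(u,v),33)[:2] for u,v in((324,306),(472,306),(324,341),(472,341))]; print('bar centre',np.mean(b,0), fx(np.array(b),C).round(1).tolist())
delta(*C[:2],9,C[2]-180)
E
```

```text
[505.93 291.13  35.88] [-0.1, -0.2, -0.5, 0.0, 0.4, 0.1, 0.2, 0.1]
[506.18 291.74  35.83] [0.4, 0.4, 0.2, 0.3, -0.3, -0.2, -0.3, -0.6]
bar centre [506.27906427 290.70901662] [[-5.7, -24.2], [-5.6, 23.1], [5.7, -24.5], [5.8, 23.4]]
delta [ 16.9   0.8 191.2] roll -0.038
```

arm_command:
  rows:
    - {"delta_pos": [10, 0.8, 30], "roll": 0, "jaw": 100}
    - {"delta_pos": [17, 0.8, 65], "roll": 0, "jaw": 100}
    - {"delta_pos": [17, 0.8, 100], "roll": 0, "jaw": 100}
    - {"delta_pos": [17, 0.8, 130], "roll": 0, "jaw": 100}
    - {"delta_pos": [17, 0.8, 155], "roll": -0.04, "jaw": 100}
    - {"delta_pos": [17, 0.8, 172], "roll": -0.04, "jaw": 100}
    - {"delta_pos": [17, 0.8, 184], "roll": -0.04, "jaw": 100}
    - {"delta_pos": [17, 0.8, 189.5], "roll": -0.04, "jaw": 100}
    - {"delta_pos": [17, 0.8, 189.5], "roll": -0.04, "jaw": 80}
    - {"delta_pos": [17, 0.8, 189.5], "roll": -0.04, "jaw": 65}
    - {"delta_pos": [17, 0.8, 189.5], "roll": -0.04, "jaw": 60}
    - {"delta_pos": [17, 0.8, 189.5], "roll": -0.04, "jaw": 55}
    - {"delta_pos": [17, 0.8, 189.5], "roll": -0.04, "jaw": 45}
    - {"delta_pos": [17, 0.8, 189.5], "roll": -0.04, "jaw": 40}
    - {"delta_pos": [17, 0.8, 189.5], "roll": -0.04, "jaw": 40}
    - {"delta_pos": [17, 0.8, 189.5], "roll": -0.04, "jaw": 40}
  squeeze: 45

```text
time_s: 14.4
ee_pos: [505.9, 292.1, 10.9]
ee_rot: [-180.0, 0.0, -144.1]
force: [-0.2, -0.7, 2.8]
gripper_width: 49.5
gripper_force: 45.0
```

arm_command:
  rows:
    - {"delta_pos": [0, 0, -3], "roll": 0, "jaw": 40}
    - {"delta_pos": [0, 0, -10], "roll": 0, "jaw": 40}
    - {"delta_pos": [0, 0, -22], "roll": 0, "jaw": 40}
    - {"delta_pos": [0, 0, -40], "roll": 0, "jaw": 40}
    - {"delta_pos": [0, 0, -60], "roll": 0, "jaw": 40}
    - {"delta_pos": [0, 0, -80], "roll": 0, "jaw": 40}
    - {"delta_pos": [0, 0, -100], "roll": 0, "jaw": 40}
    - {"delta_pos": [0, 0, -115], "roll": 0, "jaw": 40}
    - {"delta_pos": [0, 0, -120], "roll": 0, "jaw": 40}
    - {"delta_pos": [0, 0, -120], "roll": 0, "jaw": 40}
    - {"delta_pos": [0, 0, -120], "roll": 0, "jaw": 40}

```text
time_s: 15.32
ee_pos: [505.2, 291.7, 129.9]
ee_rot: [180.0, -0.1, -144.1]
force: [-0.1, -0.5, -2.8]
gripper_width: 49.6
gripper_force: 45.0
```

```bash
python3 - <<'E'
from h import *
import pickle
s=env.state(); print(s['ee_pos'],s['ee_rot'],s['force'],s['torque'],s['gripper_width'],s['time_s'])
f=grab('wrist'); pickle.dump(f,open('w6.pkl','wb')); pickle.dump(s,open('s6.pkl','wb'))
cv2.imwrite('pics/w6.png',cv2.resize(f['img'][120:290,130:390],None,fx=3,fy=3,interpolation=cv2.INTER_CUBIC))
C=[*s['ee_pos'][:2],s['ee_rot'][2]+180]; z=s['ee_pos'][2]-10+5
print([((proj(f,[*fw(h,C),z])-[130,120])*3).round(0).tolist() for h in HOLES+[(-45,55),(-45,-55)]])
E
```

```text
[505.1729676  291.71044665 129.87730403] [ 1.79997129e+02 -6.19171769e-02 -1.44061366e+02] [-0.05113135 -0.51296475 -2.79322176] [ 0.12300823 -0.11266172  0.00961557] 49.63440448839734 15.3167
[[552.0, 455.0], [205.0, 455.0], [484.0, 196.0], [274.0, 196.0], [624.0, 149.0], [134.0, 149.0]]
```

View pics/w6.png

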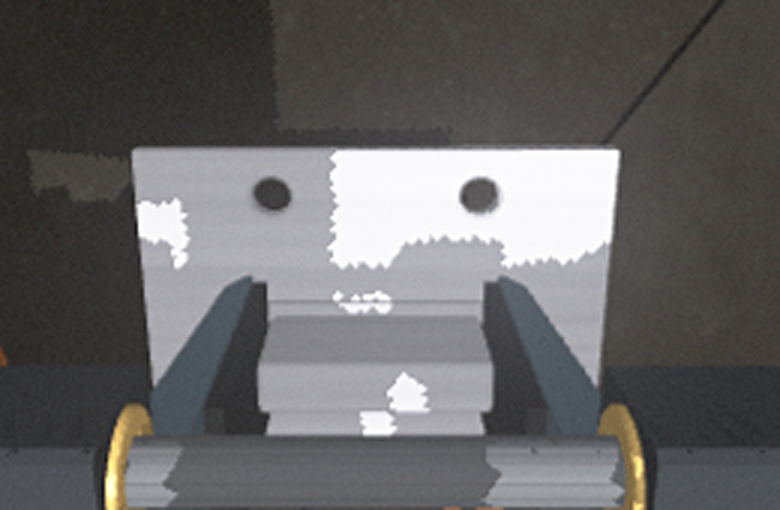

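The cover is held level. Its near holes are at (479,195) and (272,194) and its near edge runs from (133,149) to (619,149), within a few pixels of what I predicted.

```bash
python3 - <<'E'
from h import *
import pickle
f=pickle.load(open('w6.pkl','rb')); s=pickle.load(open('s6.pkl','rb'))
px=lambda u,v:(130+(u+.5)/3-.5,120+(v+.5)/3-.5)
T=[*s['ee_pos'][:2],s['ee_rot'][2]+180]
C=fit(f,list(zip([HOLES[2],HOLES[3],(-45,55),(-45,-55)],[(479.5,195),(272,194.5),(619.5,148.5),(133,148.5)])),s['ee_pos'][2]-5.9,T,px)
o=fx(np.array([C[:2]]),T)[0]; dy=C[2]-T[2]; print('offset in hand (fixture-like axes)',o,dy)
H=np.array([586.4,-75.3,14.1]); yaw=H[2]-dy; t=H[:2]-(fw(o,(0,0,yaw))); print('TCP target',t,yaw-180)
delta(*t,130,yaw-180); delta(*t,36+10+10.9,yaw-180)
# via: intermediate
E
```

```text
[505.49 290.84  35.87] [0.1, -0.2, -0.2, 0.0, 0.1, -0.0, 0.0, 0.2]
offset in hand (fixture-like axes) [-0.25808419 -0.89407941] -0.06708690690447838
TCP target [586.4314085 -74.3699468] -165.83291309309553
delta [ 148.7 -344.1   -0.4] roll 4.353
delta [ 148.5 -344.1   72.7] roll 4.353
```

arm_command:
  rows:
    - {"delta_pos": [7, -16, 0], "roll": 0.2, "jaw": 40}
    - {"delta_pos": [18, -42, 0], "roll": 0.5, "jaw": 40}
    - {"delta_pos": [31, -72, 0], "roll": 0.9, "jaw": 40}
    - {"delta_pos": [45, -104, 0], "roll": 1.3, "jaw": 40}
    - {"delta_pos": [59, -136, 0], "roll": 1.7, "jaw": 40}
    - {"delta_pos": [73, -168, 0], "roll": 2.1, "jaw": 40}
    - {"delta_pos": [87, -200, 0], "roll": 2.5, "jaw": 40}
    - {"delta_pos": [101, -232, 0], "roll": 2.9, "jaw": 40}
    - {"delta_pos": [114, -264, 0], "roll": 3.3, "jaw": 40}
    - {"delta_pos": [126, -292, 0], "roll": 3.7, "jaw": 40}
    - {"delta_pos": [137, -316, 0], "roll": 4.0, "jaw": 40}
    - {"delta_pos": [144, -333, 0], "roll": 4.2, "jaw": 40}
    - {"delta_pos": [148, -342, 0], "roll": 4.35, "jaw": 40}
    - {"delta_pos": [148.6, -344.1, 0], "roll": 4.35, "jaw": 40}
    - {"delta_pos": [148.6, -344.1, 0], "roll": 4.35, "jaw": 40}
    - {"delta_pos": [148.6, -344.1, 0], "roll": 4.35, "jaw": 40}

```text
time_s: 16.7
ee_pos: [586.8, -72.8, 129.9]
ee_rot: [179.9, -0.1, -165.8]
force: [-0.1, -0.7, -2.4]
gripper_width: 49.4
gripper_force: 45.0
```

```bash
python3 - <<'E'
from h import *
s=env.state(); print(s['ee_pos'],s['ee_rot'],s['qpos'].round(1),s['force'],s['gripper_width'])
delta(586.4,-74.4,57.5,-165.83)
E
```

```text
[586.77775381 -72.77824663 129.86498206] [ 1.79936389e+02 -6.76005330e-02 -1.65768064e+02] [  -8.2   23.4   94.6    0.    62.1 -112.5] [-0.06954004 -0.70826937 -2.3503821 ] 49.38832057221238
delta [ 0.7 -1.6 72.4] roll 0.012
```

arm_command:
  rows:
    - {"delta_pos": [0.7, -1.6, 15], "roll": 0, "jaw": 40}
    - {"delta_pos": [0.7, -1.6, 30], "roll": 0, "jaw": 40}
    - {"delta_pos": [0.7, -1.6, 45], "roll": 0, "jaw": 40}
    - {"delta_pos": [0.7, -1.6, 56], "roll": 0, "jaw": 40}
    - {"delta_pos": [0.7, -1.6, 64], "roll": 0, "jaw": 40}
    - {"delta_pos": [0.7, -1.6, 70], "roll": 0, "jaw": 40}
    - {"delta_pos": [0.7, -1.6, 72.4], "roll": 0, "jaw": 40}
    - {"delta_pos": [0.7, -1.6, 72.4], "roll": 0, "jaw": 40}
    - {"delta_pos": [0.7, -1.6, 72.4], "roll": 0, "jaw": 40}
    - {"delta_pos": [0.7, -1.6, 72.4], "roll": 0, "jaw": 40}

```text
time_s: 17.53
ee_pos: [587.6, -75.7, 58.8]
ee_rot: [-180.0, 0.1, -165.8]
force: [1.1, 0.9, -2.4]
gripper_width: 49.6
gripper_force: 45.0
```

```bash
python3 - <<'E'
from h import *
import pickle
s=env.state(); print(s['ee_pos'],s['ee_rot'],s['force'],s['gripper_width'])
delta(586.4,-74.4,57,-165.83)
f=grab('wrist'); pickle.dump((f,s),open('w7.pkl','wb')); t=grab('top'); pickle.dump(t,open('t7.pkl','wb')); sc=grab('scene'); pickle.dump(sc,open('sc7.pkl','wb')); s=env.state(); print(s['ee_pos'],s['ee_rot'])
a=cv2.resize(f['img'][140:240,156:356],(800,400),interpolation=cv2.INTER_CUBIC)
c=proj(sc,[586,-75,45]).astype(int); b=cv2.resize(sc['img'][c[1]-16:c[1]+16,c[0]-64:c[0]+64],(800,200),interpolation=cv2.INTER_CUBIC)
cv2.imwrite('pics/w7.png',np.vstack([a,b]))
E
```

```text
[587.61079559 -75.67807001  58.7567538 ] [-1.79962347e+02  8.20012347e-02 -1.65814723e+02] [ 1.0922714   0.93776966 -2.3537957 ] 49.639372389716826
delta [0.9 1.5 1.8] roll 0.003
[587.36191537 -75.72231386  58.62122538] [-1.79969809e+02  6.01489989e-02 -1.65823254e+02]
```

View pics/w7.png

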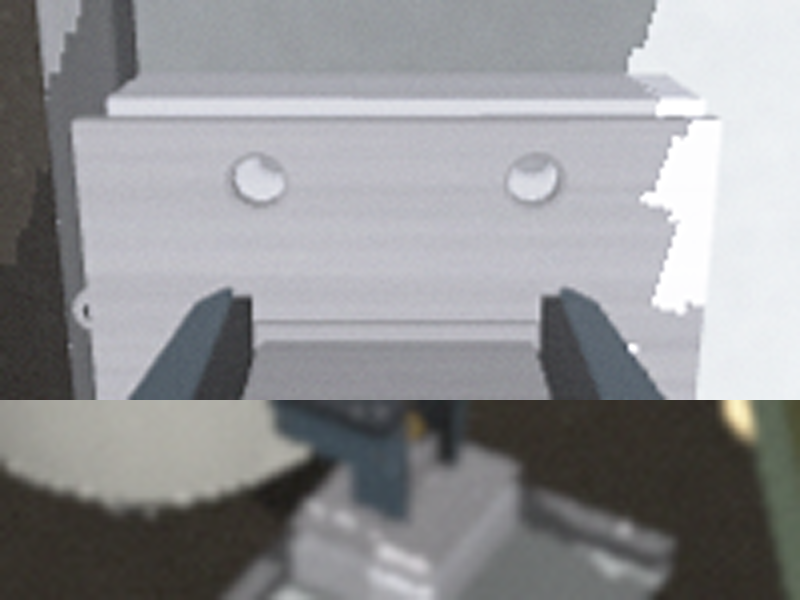

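The wrist view shows the housing's near top edge at row 97 (u 109 to 706) and the cover's near edge at row 118 (u 72 to 720). The cover's near holes are at (259,180) and (533,179), with the dark threads showing at their upper rims. The scene crop below shows a level gap.

```bash
python3 - <<'E'
from h import *
import pickle
f,s=pickle.load(open('w7.pkl','rb'))
px=lambda u,v:(156+(u+.5)/4-.5,140+(v+.5)/4-.5)
z=s['ee_pos'][2]-5.9
C=fit(f,list(zip([HOLES[2],HOLES[3],(-45,55),(-45,-55)],[(533.5,179),(259,180),(720,118.5),(72.5,120)])),z,(586,-75,14),px)
H=fit(f,list(zip([(-45,55),(-45,-55)],[(706,97),(109,97)])),36,(586,-75,14),px)
print('cover rel housing (fixture axes)',fx(np.array([C[:2]]),H),C[2]-H[2])
inv=lambda p:(((p-np.array([156,140])+.5)*4)-.5).round()
for X in(H,(586.4,-75.3,14.1)): print('thread px',[inv(proj(f,[*fw(h,X),36])) for h in HOLES[2:]],'edge',[inv(proj(f,[*fw(h,X),36])) for h in ((-45,55),(-45,-55))])
# edge profile for housing top edge & corners
g=cv2.cvtColor(f['img'],6).astype(int)
print(g[156:172,200:300:20].mean(1).round()); print(g[166,176:192],g[167,176:192]); print(g[166,326:340],g[167,326:340])
zz=f['z_map']; print('depth cover',pd(f,206,195),pd(f,270,195),'housing top',pd(f,220,166),pd(f,300,166))
E
```

```text
[587.87 -76.25  14.31] [-0.1, -0.4, -0.3, 0.3, 0.3, -0.2, 0.1, 0.3]
[587.06 -74.44  14.16] [0.0, -0.0, -0.0, 0.0]
cover rel housing (fixture axes) [[ 0.34266896 -1.95222159]] 0.14913866691871291
thread px [array([535., 155.]), array([279., 155.])] edge [array([706.,  97.]), array([109.,  97.])]
thread px [array([532., 151.]), array([275., 150.])] edge [array([703.,  93.]), array([105.,  92.])]
[157. 155. 162. 168. 171. 170. 169. 167. 188. 219. 220. 219. 207. 160.
 174. 188.]
[108 108 109 103 107 103 150 213 219 218 219 216 219 217 220 220] [106 107 108 106 106 101 131 207 221 218 220 217 219 217 218 218]
[255 255 255 255 255 255 246 237 239 237 238 238 238 237] [255 255 255 255 255 255 246 238 238 237 237 238 237 236]
depth cover [ 570.39994062 -115.75579483   52.76677397] [559.39990896 -72.53715207  53.03296552] housing top [ 551.68308151 -111.87181477   36.24515183] [537.34038265 -54.55285209  35.64832036]
```

arm_command:
  rows:
    - {"delta_pos": [0.2, 0.8, 0.9], "roll": 0, "jaw": 40}
    - {"delta_pos": [0.5, 1.6, 1.8], "roll": 0, "jaw": 40}
    - {"delta_pos": [0.5, 1.6, 1.8], "roll": 0, "jaw": 40}
    - {"delta_pos": [0.5, 1.6, 1.8], "roll": 0, "jaw": 40}
    - {"delta_pos": [0.5, 1.6, 1.8], "roll": 0, "jaw": 40}
    - {"delta_pos": [0.5, 1.6, 1.8], "roll": 0, "jaw": 40}
    - {"delta_pos": [0.5, 1.6, 1.8], "roll": 0, "jaw": 40}
    - {"delta_pos": [0.5, 1.6, 1.8], "roll": 0, "jaw": 40}
    - {"delta_pos": [0.5, 1.6, 1.8], "roll": 0, "jaw": 40}
    - {"delta_pos": [0.5, 1.6, 1.8], "roll": 0, "jaw": 40}

```text
time_s: 18.52
ee_pos: [586.1, -74.2, 56.2]
ee_rot: [-180.0, -0.0, -165.8]
force: [-0.1, -0.6, -3.0]
gripper_width: 49.4
gripper_force: 45.0
```

```bash
python3 - <<'E'
from h import *
import pickle
s=env.state(); print(s['ee_pos'],s['ee_rot'],s['force'],s['gripper_width'])
f=grab('wrist'); pickle.dump((f,s),open('w8.pkl','wb'))
cv2.imwrite('pics/w8.png',cv2.resize(f['img'][150:225,156:356],None,fx=4,fy=4,interpolation=cv2.INTER_CUBIC))
g=cv2.cvtColor(f['img'],6).astype(int)
for r in(164,166,178,182): print(r,g[r,168:194],g[r,326:342])
print(g[156:176,200:300:20].mean(1).round())
E
```

```text
[586.1231217  -74.1924302   56.23980367] [-1.79995209e+02 -1.40451947e-03 -1.65816264e+02] [-0.0705298  -0.58973608 -2.96152746] 49.372996290340815
164 [105 106 105 107 106 107 106 106 106 109 106 108 111 111 130 153 164 165
 167 163 167 168 169 168 165 167] [218 235 238 237 238 237 238 238 238 237 237 237 238 237 237 237]
166 [103 105 106 105 108 107 106 104 105 107 107 144 183 190 188 190 188 191
 190 191 190 190 186 190 190 188] [227 220 220 240 238 238 239 238 237 238 237 236 236 237 237 238]
178 [109 106 107 107 104 103 142 182 186 187 186 185 187 187 188 185 187 187
 185 188 188 188 188 186 186 188] [253 253 253 253 253 253 253 253 254 249 239 238 239 239 238 239]
182 [109 106 109 103 108 105 116 183 191 187 184 187 188 192 193 187 193 191
 188 190 190 192 190 188 190 192] [253 253 253 253 253 253 253 253 254 244 237 240 237 238 239 236]
[158. 157. 156. 155. 165. 168. 170. 169. 169. 167. 183. 219. 210. 160.
 173. 189. 187. 190. 191. 191.]
```

View pics/w8.png

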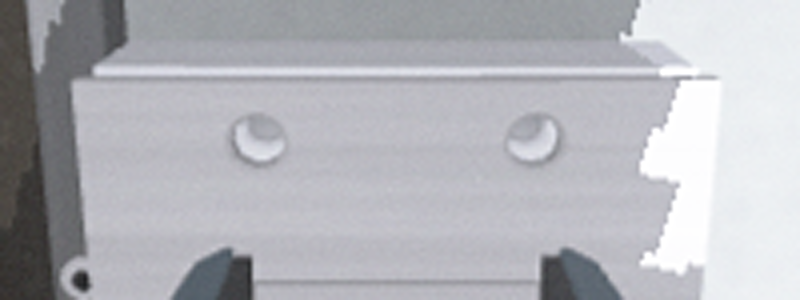

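The near edge now overhangs the housing about equally left and right: housing corners at (93,67) and (697,68), cover corners at (72,79) and (719,78). The threads show laterally centred in the holes at (259,138) and (533,138).

```bash
python3 - <<'E'
from h import *
import pickle
f,s=pickle.load(open('w8.pkl','rb'))
px=lambda u,v:(156+(u+.5)/4-.5,150+(v+.5)/4-.5)
for z in(s['ee_pos'][2]-5.9,):
    C=fit(f,list(zip([HOLES[2],HOLES[3],(-45,55),(-45,-55)],[(533,138),(259.5,139),(719.5,78),(72,79.5)])),z,(586,-75,14),px)
    H=fit(f,list(zip([(-45,55),(-45,-55)],[(696,66),(93,66)])),36,(586,-75,14),px)
    print('rel',fx(np.array([C[:2]]),H),C[2]-H[2])
inv=lambda p:(((p-np.array([156,150])+.5)*4)-.5).round()
print('threads',[inv(proj(f,[*fw(h,H),36])) for h in HOLES[2:]])
pts=lambda v,us:np.mean([pd(f,u,v)[2] for u in us]); print('z cover',pts(195,range(200,310,5)),'housing',np.mean([pd(f,u,167)[2] for u in range(190,320,5)]))
E
```

```text
[586.27 -74.83  14.31] [-0.2, -0.5, -0.4, 0.4, 0.3, -0.2, 0.2, 0.2]
[587.28 -74.97  14.16] [0.0, -0.0, -0.0, 0.0]
rel [[-0.94287438  0.38623696]] 0.15468425070868896
threads [array([524., 125.]), array([265., 125.])]
z cover 50.17356303353704 housing 35.968678834355416
```

arm_command:
  rows:
    - {"delta_pos": [-0.4, -0.2, -0.3], "roll": 0, "jaw": 40}
    - {"delta_pos": [-0.7, -0.3, -0.5], "roll": 0, "jaw": 40}
    - {"delta_pos": [-0.7, -0.3, -0.5], "roll": 0, "jaw": 40}
    - {"delta_pos": [-0.7, -0.3, -0.5], "roll": 0, "jaw": 40}
    - {"delta_pos": [-0.7, -0.3, -0.5], "roll": 0, "jaw": 40}
    - {"delta_pos": [-0.7, -0.3, -0.5], "roll": 0, "jaw": 40}
    - {"delta_pos": [-0.7, -0.3, -0.5], "roll": 0, "jaw": 40}
    - {"delta_pos": [-0.7, -0.3, -0.5], "roll": 0, "jaw": 40}
    - {"delta_pos": [-0.7, -0.3, -0.5], "roll": 0, "jaw": 40}
    - {"delta_pos": [-0.7, -0.3, -0.5], "roll": 0, "jaw": 40}

```text
time_s: 19.4
ee_pos: [586.9, -74.3, 56.7]
ee_rot: [-180.0, -0.0, -165.8]
force: [-0.8, -0.1, -2.5]
gripper_width: 49.2
gripper_force: 45.0
```

```bash
python3 - <<'E'
from h import *
s=env.state(); print(s['ee_pos'],s['ee_rot'],s['force'],s['gripper_width'],s['qvel'].round(2))
print(env.job_done())
E
```

```text
[586.8790445  -74.29683032  56.74531152] [-1.79993775e+02 -7.86592312e-04 -1.65814568e+02] [-0.82250389 -0.09404053 -2.46461995] 49.16643470145339 [ 0.    0.01  0.07 -0.02  0.12  0.04]
the job is handed in; nothing more can be done
None
```

I pushed the housing into the fence corner and handed in the job at about 19 s with the cover held level, wide hole pair at the far side, about 1 cm above it. Hole alignment is my camera estimate of within 1 mm, based on the near hole pair because the gripper hid the far pair, and I did not look again after the last 0.7 mm correction.

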